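Dry the chopping board on the board drier

TASK

Take the wooden chopping board out of the rack and lean it on the white board drier, bottom edge down in the foot channel, centred and square on the sloping grille, and let go of it. Then turn the drier's sprung dial clockwise to its third click, never as far as the fourth, and keep holding it there: the blower runs only while the dial is held, so the program finishes with the gripper still holding the dial at the third click. Leave everything else where it stands.

Things in the scene. Friction and masses are not known exactly. Their poses are not given: they have to be found in the camera images.
- wood_board: Light wooden chopping board with dark groove: 12 thick (own x), 160 wide (own y), 180 tall (own z), 0.18 to 0.37 kg. Origin: centre of its bottom edge; z runs up the board. Starts upright, loose, in either slot of the rack. Both faces are alike; either may face the drier.
- wood_board_top (a point): Centre of the wooden board's top edge, 180 above its origin. The top 100 of the board is free on both faces in the rack.
- rack: Steel two-slot board rack, fixed; origin under its centre. Slots at own x = -50 and +50, each 15 wide along x, between pins 72 high at own y = -50 and +50; boards stand on bars 12 high. Lift boards straight out.
- drier: White board drier, fixed. Origin on the worktop under the foot of its sloping grille; x points out of the grille's face, y along the unit, z up. Base plate 12 high. Control pod, 130 high, at x -80 to 20, y 140 to 230, with the dial on top. Grille 196 wide (y -98 to 98), blower body behind it 98 high. No part of the unit but the dial moves.
- channel (a point): Foot of the grille, on the base plate (12 above the worktop), drier x = 0, y = 0. From here the flat face rises leaning back to -x, 18 deg (0.314 rad) off vertical, 95 along the slope (top edge 102 above the worktop). A lip 12 high above the base plate at x = 30 to 36 leaves a channel 30 wide for the board's bottom edge.
- dial_grip (a point): On the dial's upright axis (drier x = -30, y = 185), 169 above the worktop: height to grip. Black bar grip 46 long, 14 thick, from 142 to 182 above the worktop, on a grey disc 48 across (top at 144). Site x runs along the bar and turns with it; at rest it is the drier's x, its white line at a red dot. Five black dots mark the clicks.
- dial (a joint): Dial angle, rad: 0 at rest against its stop, growing clockwise seen from above, to 2.2. Clicks every 0.419 (24 deg): 0.419, 0.838, third 1.257, fourth 1.676, 2.094. Sprung: 0.13 to 0.17 N m pushes it back to 0 if let go, even at a click; the clicks add a ripple of about 0.1 N m either way, hardest a quarter step after a click, easiest a quarter step before the next.
- blue_board: Blue plastic chopping board, same size as the wooden one (12 x 160 x 180), in the other slot of the rack; origin and axes as for the wooden board. Bystander.
- dish: Blue ceramic dish of vegetables, 150 x 210 plus lugs, 50 high; origin under its centre. Bystander.
- tumbler: Clear glass tumbler, 68 across, 100 high; origin under its centre. Bystander.
- jar: Red jar with lid, 84 across, 120 high; origin under its centre. Bystander.
- saucepan: Steel pan, 130 across plus two small ear handles, 70 high; origin under its centre. Bystander.
- spatula: Spatula with wooden handle, 280 long, lying flat; origin under its middle. Bystander.

How it is judged:
On the way, in this order (a step that is already met when the one before it is completed fails the run):
1. the wooden board leans on the drier's grille, let go, with the dial still at rest (x of wood_board in the frame of drier between -0.004 and 0.03 m and y of wood_board in the frame of drier between -0.03 and 0.03 m and z of wood_board in the frame of drier between 0.006 and 0.022 m and x of wood_board_top in the frame of drier below -0.02 m and y of wood_board_top in the frame of drier between -0.03 and 0.03 m and angle between wood_board's own z axis and vertical between 0.2 and 0.55 rad and angle between the y axis of wood_board and the y axis of drier, either way round below 0.17 rad and contact force between each of the fingers, the arm and wood_board below 0.1 N and linear speed of wood_board below 0.05 m/s and value of joint dial below 0.2 rad), for 0.3 s.
2. the dial is at its third click, in the gripper (value of joint dial between 1.107 and 1.407 rad and contact force between the fingers and drier above 0.5 N), for 0.3 s.
At the end, for the whole second after the job is handed in: The wooden board stands with its bottom edge in the foot channel and leans back against the grille (11 to 31 deg from vertical), within 30 mm of centred and 10 deg of square, touched by no part of the robot; the fingers hold the dial still within 0.15 rad of the third click (1.257 rad) (all of step 2 and x of wood_board in the frame of drier between -0.004 and 0.03 m and y of wood_board in the frame of drier between -0.03 and 0.03 m and z of wood_board in the frame of drier between 0.006 and 0.022 m and x of wood_board_top in the frame of drier below -0.02 m and y of wood_board_top in the frame of drier between -0.03 and 0.03 m and angle between wood_board's own z axis and vertical between 0.2 and 0.55 rad and angle between the y axis of wood_board and the y axis of drier, either way round below 0.17 rad and contact force between each of the fingers, the arm and wood_board below 0.1 N and linear speed of wood_board below 0.05 m/s and velocity of joint dial between -0.2 and 0.2 rad/s); the arm keeps its last pose, push and grip.
It fails at once if the dial is turned on towards the fourth click (value of joint dial above 1.5 rad).
It fails at once if anything else on the worktop or in the rack is shoved more than 40 mm from its place (distance of any of blue_board, dish, tumbler, jar, saucepan, spatula from where it was at the start of the episode above 0.04 m).
It also fails if it takes over 54 s, if anything falls off the work surface, if the arm or the gripper's body presses on something with over 40 N, if the wrist force passes 120 N, or if a joint passes its speed limit or range.

ROBOT

A 6-joint arm with a two-finger parallel gripper is mounted at the origin on the work surface. World frame = base frame: x ahead of the robot, y to its left, z up, the work surface at z = 0. Lengths are in m, angles in rad, forces in N, time in s.
With the tool pointing down it reaches from about 0.25 to 0.775 m from the base axis. Payload 8.9 kg.
Tool frame: the origin (TCP) lies midway between the tips of the shut fingers; the grasp point (between the pads) lies 19 mm behind it; z points along the fingers, y is the line along which they close (so a half turn about z gives the same grasp; the last joint's range is limited). The gripper opens to 85 mm and grips with 20 to 120 N. Pads are 22 mm wide; open, the fingers measure 114 mm over their backs; the gripper's body (76 mm by 85 mm) begins 54 mm behind the grasp point. The pads swing forward as they close: fully open they stand 13 mm farther back than shut.
Start: joints at [1.112, 0.291, -0.153, 1.127, 0, 1.431], TCP at [0.165, 0.498, 0.231] pointing down, gripper open.
Joint ranges: [-2.52, 2.52], [-0.91, 1.74], [-1.3, 1.37], [-1.96, 2.02], [-1.52, 1.47], [-3.14, 3.14]. Speed limits (rad/s): [2.22, 2.22, 2.79, 3.14, 3.14, 3.14].

INTERFACE

Orientations are given as a rotation vector (axis times angle).
In Python, from plant import robot, fingers, kinematics, monitor, optics, workorder, spotter gives the robot as it stands. The module is installed in compiled form; this text tells all that it offers. Calls block until the motion is done:
- robot.move_pose(position, orientation): joint-space move of the TCP to a pose.
- robot.move_straight(position, velocity=0.15, rot=None, contact_N=None): straight line of the TCP; rot=None keeps the orientation; velocity is the mean speed in m/s. With contact_N (N) it stops when the force on the tool has changed by that much, and returns True; else False.
- robot.move_j(angles): joint-space move.
- fingers.move_gripper(opening): finger opening in m; the grip force is fixed at half the most; returns when the fingers have stopped.
- robot.pause(seconds).
- kinematics.ik(position, orientation): joint angles nearest the present ones, or None.
- monitor.read_state(): the state.
- optics.get_image(name): name is "scene" or "top" or "wrist"; returns the picture (384x512x3 uint8, blue, green, red); there is no depth.
- optics.calibration(name): a dict with "K" (3x3 intrinsics, pixels), "R" (3x3) and "t" (3): a world point X has camera coordinates R X + t; the wrist camera has in their place "mount" (4x4, takes a point from camera to tool coordinates, whose origin is the TCP and whose axes are the flange's). Camera axes: x right, y down, z forward; pixel columns grow to the right and rows downward; lengths in m; the calibration is good to about 2 mm. A picture is of the moment at which its call begins: read the wrist's pose just before it. calibration takes no time and is no camera call.
A pose or a line that the arm cannot do raises robot.PlanningError and nothing moves.
- workorder.close_job(): hands the job in; it is judged then, once.
Trained networks look in the newest picture that a camera, given by its name, has taken for a name from the list of things; names that differ only in an ending like _2 or _b are one class to them, and where a whole thing is asked for, a point or a joint stands for the part that bears it (a point fixed in the world has none). Each returns a list of dicts, best first, with "conf" (0 to 1); they miss things now and then, are a little off and sometimes report something else, mostly with a low value. They report only what shows in the picture. A call takes as long as a camera call.
- spotter.look_for(name, camera): "bbox" ([left, top, right, bottom] in pixels, round what is visible of it).
The state is a dict: "time": time; "q": joint angles; "joint_vel": joint speeds; "joint_torque": joint torques, N m; "tool_pos": TCP position; "orientation": TCP orientation; "force": force on the tool from outside, world axes, zero at the start; "moment": the same for the moment, N m; "gripper_width": finger opening in m; "gripper_force": force on a finger pad.
Only numpy, scipy, OpenCV 4.12 (cv2) and the standard library are available. Lean on these libraries where they do the work, as an engineer would, in place of code of your own. Each camera call takes 0.05 s, during which the arm holds its last target. There are 200 camera calls.

## Working session

There is one attempt and no reset: what is moved stays moved. The work goes in short steps, each a Python script; the robot and the scene stay as the last script left them, time stands still between calls to the robot, and variables do not carry over. Pictures are saved under pics/ and viewed, at most 10 in all, crops included, and the job is handed in when it is done.

```bash
mkdir -p pics
python3 - <<'E'
from plant import robot, fingers, kinematics, monitor, optics, workorder, spotter
import cv2,numpy as np
for c in("scene","top"):
    im=optics.get_image(c); cv2.imwrite(f"pics/{c}0.png",im)
    for n in ("wood_board","rack","drier","dial","blue_board"):
        print(c,n,[(np.round(d["bbox"]),round(d["conf"],2)) for d in spotter.look_for(n,c)[:2]])
    k=optics.calibration(c); print(np.round(k["K"],1).tolist(),np.round(k["R"],3).tolist(),np.round(k["t"],3).tolist(), (-k["R"].T@k["t"]).round(3))
print(optics.calibration("wrist")); print(monitor.read_state())
E
```

```text
scene wood_board [(array([111., 177., 160., 244.]), 0.69)]
scene rack [(array([132., 228., 187., 266.]), 0.77)]
scene drier [(array([224., 127., 334., 222.]), 0.87), (array([ 85., 267., 158., 329.]), 0.39)]
scene dial [(array([302., 124., 312., 145.]), 0.61)]
scene blue_board [(array([133., 195., 183., 262.]), 0.72)]
[[472.7, 0.0, 259.1], [0.0, 472.7, 189.4], [0.0, 0.0, 1.0]] [[0.619, 0.785, -0.001], [0.625, -0.493, -0.605], [-0.476, 0.374, -0.796]] [-0.366, -0.289, 1.825] [ 1.275 -0.537  1.278]
top wood_board [(array([318., 232., 373., 243.]), 0.78)]
top rack [(array([317., 201., 356., 249.]), 0.77)]
top drier [(array([171., 185., 261., 234.]), 0.84)]
top dial [(array([176., 198., 189., 213.]), 0.5), (array([317., 200., 355., 251.]), 0.37)]
top blue_board [(array([319., 204., 365., 216.]), 0.58)]
[[394.9, 0.0, 258.0], [0.0, 394.9, 185.6], [0.0, 0.0, 1.0]] [[-0.014, -1.0, 0.001], [-0.992, 0.014, -0.129], [0.129, -0.003, -0.992]] [-0.01, 0.616, 1.466] [ 0.423 -0.015  1.533]
{'K': array([[275.34741336,   0.        , 252.83741121],
       [  0.        , 275.34741336, 191.44538801],
    
[... 384 characters left out ...]
0000000e+00]])}
{'time': 0.6, 'q': array([ 1.11166971e+00,  2.90709274e-01, -1.53428741e-01,  1.12671244e+00,
       -2.75642888e-05,  1.43150870e+00]), 'joint_vel': array([-0.0018718 , -0.00050945,  0.00188035, -0.00027845,  0.0012491 ,
        0.00017531]), 'joint_torque': array([-1.40293949e-03, -5.36799252e+01,  3.31539774e+01,  2.13635001e-03,
       -1.49614884e-04, -3.12701289e-06]), 'tool_pos': array([0.16505507, 0.49835355, 0.23128954]), 'orientation': array([ 5.00261564e-01,  3.10149601e+00, -9.40151865e-05]), 'force': array([ 0.55456665, -0.2136025 , -0.20079828]), 'moment': array([-0.01621422, -0.00406579,  0.06616581]), 'gripper_force': 0.0, 'gripper_width': 0.08539423073191654}
```

View pics/scene0.png

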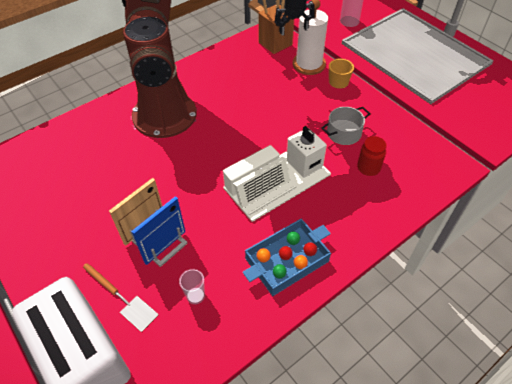

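View pics/top0.png

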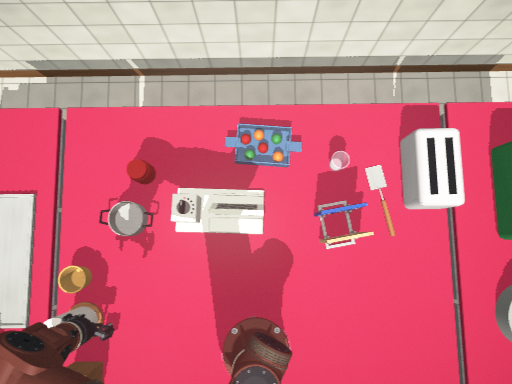

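The scene picture shows the drier (pod at 305,150; grille facing the camera, i.e. roughly world +x, pod on +y) and the rack with the wooden board in its rear slot at (137,210). In the top view the wooden board's top edge runs about (327,241)–(373,234), and the drier is at (171–265,188–234). I'll zoom in for the edges.

```bash
cat > h.py <<'E'
import numpy as np, cv2
from plant import robot, fingers, kinematics, monitor, optics, workorder, spotter
from scipy.spatial.transform import Rotation as Rn
def unproj(uv,z,c="top",pose=None):
    k=optics.calibration(c)
    if c=="wrist":
        T=np.eye(4);T[:3,:3]=Rn.from_rotvec(pose[1]).as_matrix();T[:3,3]=pose[0];T=T@k["mount"];R=T[:3,:3];o=T[:3,3]
    else: R=k["R"].T;o=-R@k["t"]
    uv=np.atleast_2d(np.array(uv,float)); d=np.c_[uv,np.ones(len(uv))]@np.linalg.inv(k["K"]).T@R.T
    return o+d*((z-o[2])/d[:,2])[:,None]
E
python3 - <<'E'
from h import *
t=cv2.imread("pics/top0.png");s=cv2.imread("pics/scene0.png")
a=cv2.resize(t[178:268,165:275],None,fx=6,fy=6,interpolation=cv2.INTER_CUBIC)
cv2.imwrite("pics/a.png",a)
crop=t[195:255,310:385]
hsv=cv2.cvtColor(crop,cv2.COLOR_BGR2HSV)
for nm,lo,hi in(("wood",(15,60,120),(35,255,255)),("blue",(100,120,60),(130,255,255))):
    m=cv2.inRange(hsv,lo,hi);ys,xs=np.nonzero(m); print(nm,len(xs))
    r=cv2.minAreaRect(np.c_[xs,ys].astype(np.float32)); print(r, unproj(np.array(cv2.boxPoints(r))+[310,195],.192).round(3).tolist())
    x0=xs.min();x1=xs.max()
    for x in (x0,x0+1,(x0+x1)//2,x1-1,x1): print(x+310, ys[xs==x]+195)
E
```

```text
wood 132
((39.78846740722656, 41.94230651855469), (3.726206064224243, 46.675636291503906), 78.69007110595703) [[0.41, -0.246, 0.192], [0.438, -0.402, 0.192], [0.426, -0.404, 0.192], [0.397, -0.248, 0.192]]
327 [240 241 242]
328 [240 241 242]
350 [236 237 238]
372 [232 233 234]
373 [234]
blue 154
((33.46037673950195, 13.288678169250488), (3.8086297512054443, 45.88784408569336), 79.3803482055664) [[0.508, -0.23, 0.192], [0.534, -0.384, 0.192], [0.522, -0.386, 0.192], [0.495, -0.232, 0.192]]
321 [211 212 213]
322 [211 212 213]
343 [207 208 209]
365 [203 204 205]
366 [204]
```

View pics/a.png

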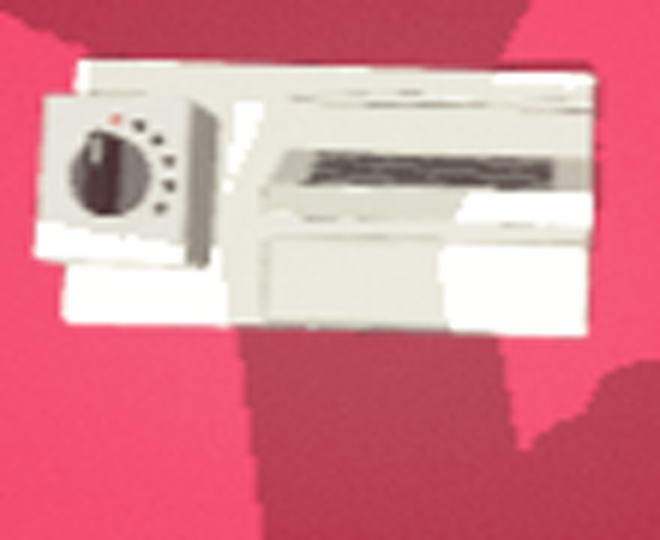

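The crop shows the drier nearly aligned with the world. Pod top corners are about (45,95), (190,100), (185,267) and (35,258), the dial disc centre is (110,173), and the base plate front edge runs (78,62)–(595,72). Next I compute coarse poses and take wrist views above the drier and the board.

Run:
```python
from h import *
f=lambda p:(np.array(p,float)+.5)/6-.5+[165,178]
P=unproj(f([(45,95),(190,100),(185,267),(35,258)]),.13);print("pod",P.round(3).tolist(),P.mean(0))
P=unproj(f([(78,62),(595,72),(587,335),(62,322)]),.012);print("base",P.round(3).tolist())
print("dial",unproj(f([(110,173)]),.144))
P=unproj(f([(290,98),(595,110)]),.024);print("lip",P.round(3).tolist())
P=unproj(f([(310,152),(553,162)]),.015);print("foot",P.round(3).tolist())
# wrist look at drier: vertical tool, yaw so wrist camera is upright
def look(pos,yaw,name):
    rv=(Rn.from_euler("z",yaw)*Rn.from_rotvec([0,np.pi,0])).as_rotvec()
    robot.move_pose(pos,rv); robot.pause(.3); s=monitor.read_state(); im=optics.get_image("wrist"); cv2.imwrite(f"pics/{name}.png",im)
    np.savez(f"pics/{name}.npz",p=s["tool_pos"],r=s["orientation"]); print(name,s["tool_pos"],s["orientation"],s["q"].round(2),s["time"])
look([0.40,0.09,0.36],0,"w1")
look([0.36,-0.325,0.40],0.18,"w2")
```

```text
pod [[0.58, 0.289, 0.13], [0.576, 0.203, 0.13], [0.477, 0.205, 0.13], [0.484, 0.293, 0.13]] [0.52944212 0.24749232 0.13      ]
base [[0.615, 0.293, 0.012], [0.604, -0.041, 0.012], [0.435, -0.033, 0.012], [0.448, 0.302, 0.012]]
dial [[0.53230463 0.2471206  0.144     ]]
lip [[0.588, 0.155, 0.024], [0.578, -0.04, 0.024]]
foot [[0.554, 0.143, 0.015], [0.546, -0.013, 0.015]]
w1 [0.3999576  0.09034208 0.3598965 ] [ 1.15297336e-03 -3.14139250e+00 -1.12330881e-05] [ 0.04  0.03 -0.14  1.41  0.    0.04] 2.675
w2 [ 0.36028987 -0.32452823  0.40006828] [-2.83760140e-01  3.12868676e+00 -1.05974929e-04] [-0.88  0.18  0.14  1.53  0.   -1.07] 4.575
```

View pics/w1.png

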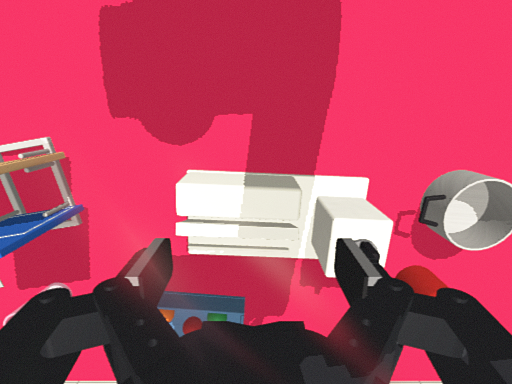

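View pics/w2.png

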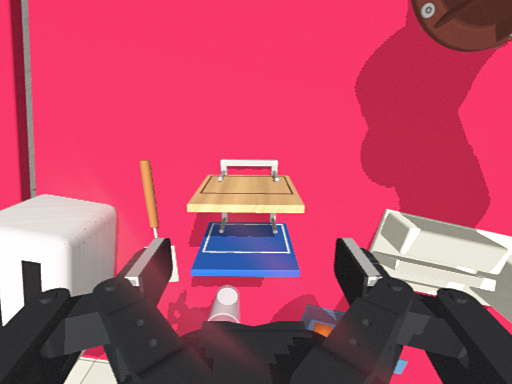

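w1 shows the drier body from u≈177–300, with fingers and pod at the right (dial at 370,248). w2 shows the wooden board's top edge at rows about 207–213, u 188–303. I refine from these pixels and check IK for grasp and placing.

Run:
```python
from h import *
d=np.load("pics/w2.npz"); pose=(d["p"],d["r"])
print("wood", unproj([(188,211.5),(303,212.5),(188,206),(303,206.5)],.192,"wrist",pose).round(4).tolist())
im=cv2.imread("pics/w2.png")
for u in (200,245,290): print(im[202:217,u].tolist())
d=np.load("pics/w1.npz"); pose=(d["p"],d["r"])
print("grille/foot y", unproj([(188,253),(299,257)],.024,"wrist",pose).round(4).tolist())
print("bodytop", unproj([(178,218),(300,219)],.1,"wrist",pose).round(4).tolist())
cv2.imwrite("pics/b.png",cv2.resize(im[170:290,160:330],None,fx=3,fy=3)) 
w=cv2.imread("pics/w1.png");cv2.imwrite("pics/c.png",cv2.resize(w[160:290,165:405],None,fx=3.3,fy=3.3,interpolation=cv2.INTER_CUBIC))
# IK checks
def R(yaw,tilt=0,alt=0):
    # tool y along board normal (x'), tool z down; alt half turn
    b=Rn.from_euler("z",yaw)*Rn.from_euler("y",-tilt)
    s=1 if not alt else -1
    return (b*Rn.from_matrix(np.array([[0,s,0],[s,0,0],[0,0,-1.]]).T)).as_rotvec()
for alt in(0,1):
    for z in(.14,.30):
        q=kinematics.ik([.418,-.325,z],R(.177,0,alt)); print(alt,z,None if q is None else np.round(q,2))
    for z in (.13,.3):
        q=kinematics.ik([.52,.061,z],R(-.042,.314,alt)); print(alt,"place",None if q is None else np.round(q,2))
```

```text
wood [[0.4353, -0.4012, 0.192], [0.4086, -0.2472, 0.192], [0.4274, -0.4021, 0.192], [0.4002, -0.2492, 0.192]]
[[114, 163, 210], [114, 165, 216], [149, 220, 251], [173, 238, 255], [175, 238, 254], [176, 240, 254], [180, 241, 254], [177, 241, 255], [189, 249, 255], [184, 255, 255], [88, 98, 210], [71, 31, 186], [77, 43, 191], [77, 42, 190], [78, 46, 192]]
[[124, 177, 223], [121, 173, 220], [132, 191, 234], [179, 245, 255], [184, 245, 255], [184, 244, 255], [183, 243, 254], [180, 241, 254], [177, 241, 255], [174, 243, 255], [119, 160, 230], [76, 56, 191], [75, 43, 191], [78, 52, 193], [79, 52, 194]]
[[120, 175, 220], [119, 173, 219], [124, 182, 227], [171, 238, 255], [186, 246, 255], [187, 245, 255], [186, 245, 255], [186, 246, 255], [185, 245, 255], [188, 251, 255], [176, 253, 255], [107, 99, 244], [105, 49, 249], [106, 59, 249], [108, 61, 249]]
grille/foot y [[0.594, -0.0364, 0.024], [0.6026, 0.1796, 0.024]]
bodytop [[0.4903, -0.028, 0.1], [0.4919, 0.1637, 0.1]]
0 0.14 [-0.8   0.37 -0.29  0.91  0.    0.59]
0 0.3 [-0.8   0.27  0.    1.3   0.    0.59]
0 place [-0.02  0.16 -0.69  0.41 -0.01  1.59]
0 place [-0.02  0.   -0.37  0.88 -0.01  1.59]
1 0.14 [-0.8   0.37 -0.29  0.91  0.   -2.55]
1 0.3 [-0.8   0.27  0.    1.3   0.   -2.55]
1 place [-0.02  0.16 -0.69  0.41 -0.01 -1.55]
1 place [-0.02  0.   -0.37  0.88 -0.01 -1.55]
```

View pics/c.png

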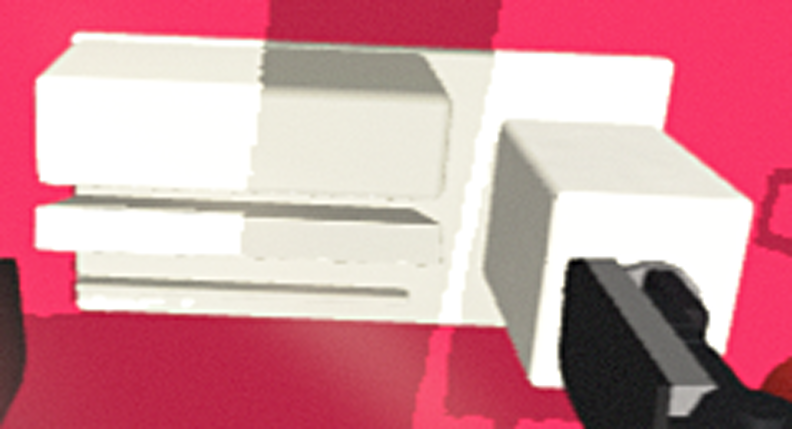

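The c.png crop shows the grille panel's top edge from (37,250) to (438,263) and the base front edge from (80,310) to (500,325). I use these to check the drier pose, then grasp and lift the board.

```bash
cat >> h.py <<'E'
def R(yaw,tilt=0,alt=0):
    b=Rn.from_euler("z",yaw)*Rn.from_euler("y",-tilt); s=-1 if alt else 1
    return (b*Rn.from_matrix(np.array([[0,s,0],[s,0,0],[0,0,-1.]]).T)).as_rotvec()
E
python3 - <<'E'
from h import *
d=np.load("pics/w1.npz"); pose=(d["p"],d["r"])
f=lambda p:np.array(p)/3.3+[165,160]
print("grille top", unproj(f([(37,250),(438,263)]),.102,"wrist",pose).round(4).tolist())
print("base front", unproj(f([(80,310),(500,325)]),.012,"wrist",pose).round(4).tolist())
print("base rear", unproj(f([(75,35),(670,60)]),.012,"wrist",pose).round(4).tolist())
print("pod top rear", unproj(f([(553,192),(752,203)]),.13,"wrist",pose).round(4).tolist())
print("lip?", unproj(f([(75,290),(408,297)]),.024,"wrist",pose).round(4).tolist())
r=R(.174)
robot.move_pose([.418,-.325,.30],r)
robot.move_straight([.418,-.325,.14],velocity=.12,contact_N=8)
s=monitor.read_state();print(s["tool_pos"],s["force"])
fingers.move_gripper(0.0)
s=monitor.read_state();print(s["gripper_width"],s["gripper_force"],s["tool_pos"],s["force"])
hit=robot.move_straight([.418,-.325,.33],velocity=.12)
robot.pause(.3)
s=monitor.read_state();print(s["gripper_width"],s["gripper_force"],s["tool_pos"],s["force"],s["time"])
cv2.imwrite("pics/s1.png",optics.get_image("scene"))
E
```

```text
grille top [[0.5199, -0.0326, 0.102], [0.5267, 0.1614, 0.102]]
base front [[0.6028, -0.0372, 0.012], [0.6128, 0.2171, 0.012]]
base rear [[0.4334, -0.0289, 0.012], [0.4474, 0.3006, 0.012]]
pod top rear [[0.4784, 0.2055, 0.13], [0.4836, 0.2939, 0.13]]
lip? [[0.583, -0.0362, 0.024], [0.5874, 0.1588, 0.024]]
[ 0.41833472 -0.32531019  0.14060978] [ 0.77282256 -0.51987759  0.77854323]
0.011335142772149842 58.66597831249237 [ 0.41783364 -0.32508608  0.14012469] [-1.0347051  -0.09065809  3.04613869]
0.011249906793706192 58.31957280635834 [ 0.41794848 -0.32496011  0.32982528] [ 0.68782962 -0.24563937 -3.55634291] 10.275
```

View pics/s1.png

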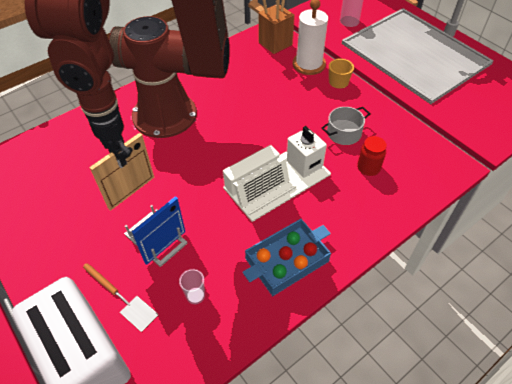

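The board hangs square in the gripper at (123,170) and the blue board is undisturbed at (160,230). The measurements agree on a drier origin of (0.553, 0.062) and a yaw of -0.04. Now I place the board.

```bash
cat >> h.py <<'E'
O=np.array([.553,.062,0]);Y=-.04;D=Rn.from_euler("z",Y)
def W(p): return O+D.apply(p)
E
python3 - <<'E'
from h import *
t=.314; zb=np.array([-np.sin(t),0,np.cos(t)]); r=R(Y,t)
tcp=lambda bz,bx=.012: W(np.array([bx,0,bz])+.128*zb)
robot.move_straight([.418,-.325,.40],velocity=.2)
robot.move_pose(tcp(.20),r)
robot.move_straight(tcp(.045),velocity=.12)
cont=robot.move_straight(tcp(.006),velocity=.03,contact_N=4)
s=monitor.read_state();print(cont,s["tool_pos"]-tcp(.0139),s["force"],s["gripper_width"],s["time"])
cv2.imwrite("pics/s2.png",cv2.resize(optics.get_image("scene")[60:240,180:360],None,fx=3,fy=3))
E
```

```text
True [-2.19745928e-04  1.36946677e-05 -1.01707438e-05] [-2.22827012 -0.52268091  6.77273223] 0.011215323031613062 14.7417
```

View pics/s2.png

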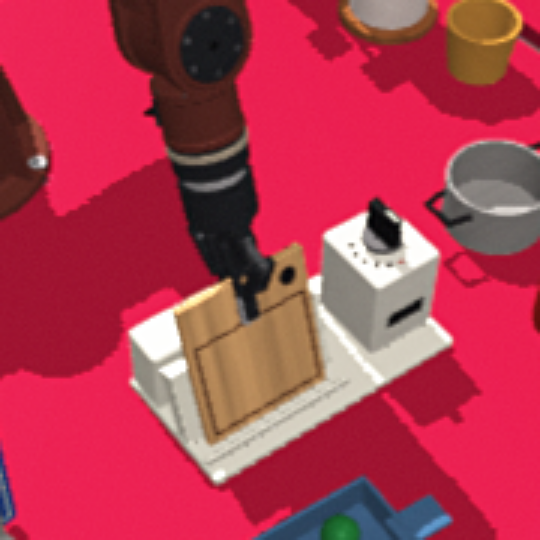

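The board stands in the channel at (215,440)–(325,375), behind the lip line and centred on the grille, and contact came at the predicted height. I release it, retreat and check the board and dial.

Run:
```python
from h import *
t=.314; zb=np.array([-np.sin(t),0,np.cos(t)])
fingers.move_gripper(.085)
robot.pause(.3)
p=monitor.read_state()["tool_pos"]
robot.move_straight(p+D.apply(zb)*.12,velocity=.12)
robot.pause(.6)
r0=(D*Rn.from_matrix(np.array([[-1,0,0],[0,1,0],[0,0,-1.]]).T)).as_rotvec()
dial=W([-.03,.185,0]); print(dial)
def P(z): return [dial[0],dial[1],z]
for y in (0,-1.257,-1.35):
    q=kinematics.ik(P(.152),(Rn.from_euler("z",y)*Rn.from_rotvec(r0)).as_rotvec()); print(None if q is None else np.round(q,2))
robot.move_pose([dial[0]-.075,dial[1],.30],r0); robot.pause(.3)
s=monitor.read_state(); im=optics.get_image("wrist"); np.savez("pics/w3.npz",p=s["tool_pos"],r=s["orientation"]); 
sc=optics.get_image("scene")
cv2.imwrite("pics/w3.png",np.hstack([im[:, 100:420],cv2.resize(sc[100:238,190:350],None,fx=2.78,fy=2.78)[:384]]))
cv2.imwrite("pics/w3raw.png",im); print(s["time"],s["q"].round(2))
```

```text
[0.53042202 0.2480517  0.        ]
[ 0.31  0.46 -0.12  0.99  0.    0.35]
[ 0.31  0.46 -0.12  0.99  0.    1.61]
[ 0.31  0.46 -0.12  0.99  0.    1.7 ]
18.95 [ 0.36  0.25 -0.03  1.29 -0.    0.4 ]
```

View pics/w3.png

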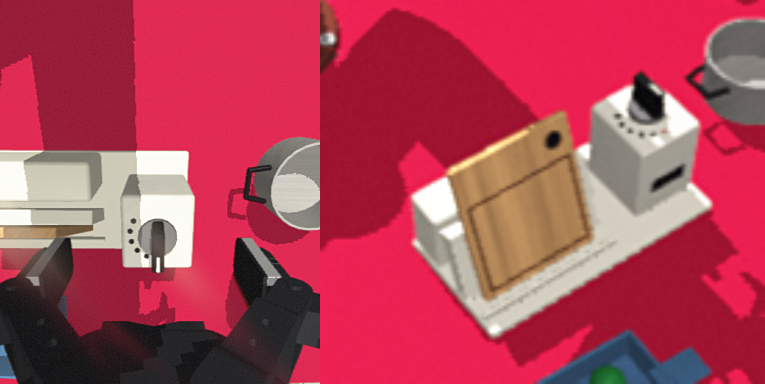

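The board leans on the grille alone, square and centred. The dial disc centre is at wrist pixel (257,236) and its bar at u≈257. I check this against the prediction, then grip and turn the dial.

Run:
```python
from h import *
d=np.load("pics/w3.npz"); pose=(d["p"],d["r"])
a=unproj([(257,236)],.144,"wrist",pose)[0]; b=unproj([(257.5,221),(257.5,250)],.182,"wrist",pose); print(a,b)
r0=Rn.from_rotvec(pose[1])
dial=W([-.03,.185,0]); dial[1]=(dial[1]+a[1])/2 if abs(a[1]-dial[1])<.01 else dial[1]
P=lambda z:[dial[0],dial[1],z]
robot.move_straight(P(.24),velocity=.15)
c=robot.move_straight(P(.152),velocity=.08,contact_N=8); print(c)
if not c:
    fingers.move_gripper(0.0); robot.pause(.2)
    s=monitor.read_state();print(s["gripper_width"],s["gripper_force"],s["tool_pos"],s["force"],s["moment"],s["time"])
    if .011<s["gripper_width"]<.018:
        for k in range(1,7):
            robot.move_pose(s["tool_pos"],(Rn.from_euler("z",-.2095*k)*Rn.from_rotvec(s["orientation"])).as_rotvec())
            m=monitor.read_state();print(k,m["force"].round(1),m["moment"].round(2),(m["q"][5]-s["q"][5]-m["q"][0]+s["q"][0]).round(3),m["gripper_width"].round(4),m["time"])
im=optics.get_image("top")[175:245,160:275]; w=optics.get_image("wrist")
sc=optics.get_image("scene")
cv2.imwrite("pics/f.png",np.hstack([cv2.resize(im,(394,240),interpolation=cv2.INTER_CUBIC),cv2.resize(sc[80:240,190:350],(240,240))]));
```

```text
[0.52723206 0.24879903 0.144     ] [[0.49218996 0.25007532 0.182     ]
 [0.52513024 0.24886423 0.182     ]]
False
0.013024084832803064 60.94005882740021 [0.53052847 0.24945037 0.15233767] [-1.14644775  5.30390882  1.54344614] [ 0.91052291  0.12904019 -0.17413014] 21.9417Traceback (most recent call last):
  File "<stdin>", line 15, in <module>
AttributeError: 'float' object has no attribute 'round'
```

Run:
```python
from h import *
r0=Rn.from_rotvec(np.load("pics/w3.npz")["r"]); p=[.5305,.2490,.1523]
def turned(m): return -(Rn.from_rotvec(m["orientation"])*r0.inv()).as_rotvec()[2]
for k in range(1,7):
    robot.move_pose(p,(Rn.from_euler("z",-.2095*k)*r0).as_rotvec())
    m=monitor.read_state();print(k,m["force"].round(1),m["moment"].round(2),round(turned(m),3),round(float(m["gripper_width"]),4),m["time"])
robot.pause(.3);m=monitor.read_state();print(turned(m),m["tool_pos"],m["force"])
im=optics.get_image("top")[175:245,160:275]
sc=optics.get_image("scene")
cv2.imwrite("pics/f.png",np.hstack([cv2.resize(im,(394,300),interpolation=cv2.INTER_CUBIC),cv2.resize(sc[80:230,200:350],(300,300))]));
```

```text
1 [0.2 3.6 0.1] [0.61 0.25 0.12] 0.207 0.0132 22.5083
2 [-0.3  4.9  0.7] [0.83 0.26 0.07] 0.414 0.0128 22.825
3 [-1.4  4.5  1.6] [0.9  0.49 0.17] 0.621 0.0133 23.1417
4 [-2.5  4.3  1.4] [0.91 0.61 0.07] 0.831 0.0132 23.4583
5 [-1.   4.3  1.9] [0.92 0.62 0.17] 1.04 0.013 23.775
6 [-2.8  5.3  1.6] [0.87 0.73 0.09] 1.25 0.013 24.0917
1.24885995618835 [0.530127   0.24919794 0.15233342] [-2.8813071   5.24948985  2.90400548]
```

View pics/f.png

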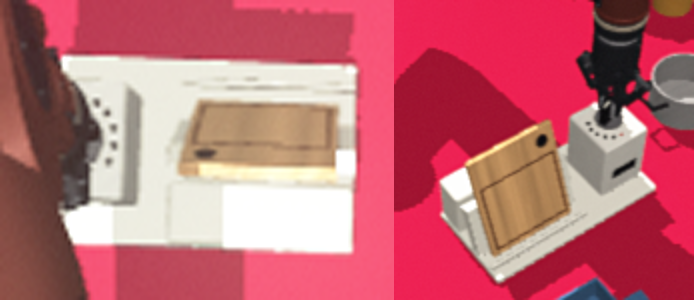

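The picture shows the board unchanged on the grille and the fingers on the dial, turned 1.25 rad. Grip width is steady at 13 mm, so there is no slip. I hand it in.

Run:
```python
from h import *
robot.pause(.3); s=monitor.read_state(); print(s["gripper_force"],s["gripper_width"])
print(workorder.close_job())
```

```text
61.04759216308594 0.012967640526547884
the job is handed in; nothing more can be done
None
```

The wooden board is leaning on the drier, let go, and the job was handed in with the gripper still holding the dial, turned about 1.25 rad (third click is 1.257; measured from the gripper's rotation, not the dial itself); the hand-in returned no verdict.

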